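# Feel out the lapped contact block and load it into the sprung bond-test holder

### The job

One of the three look-alike brass contact blocks on the granite plate is lapped smooth underneath, the other two are still as sawn: push each of them about 5 cm along the plate, without lifting it, to feel which one slides with hardly any drag. Then load that smooth block into the sprung holder: press one end against the spring plunger, let the other end down behind the fixed end contact, and leave it lying flat on the holder's floor, held by the spring. Leave the two rough blocks lying flat on the plate, and do not disturb the meter and the pliers lying behind.

Things in the scene. Friction and masses are not known exactly. Their poses are not given: they have to be found in the camera images.
- plate: Fixed dark granite plate, 220 mm (its x, pointing away from the robot) by 300 mm (its y), flat top 28 mm above the bench; origin on the bench under its centre. The blocks stand side by side along its y, 90 mm apart, nearer the robot's edge, with room to push each away from the robot.
- block_a: One of three brass blocks that look alike: 70 (its x) x 40 (its y) x 30 mm, thumb nut (19 mm across) on top rising to 45 mm; 0.65 to 0.9 kg. Origin at the centre of the underside. Starts flat on the plate, long axis within 0.2 rad of the plate's x, at plate x about -50 mm. Which is smooth is not told: in slow steady sliding the lapped one drags under 1.2 N, a sawn one over 5 N (first touch adds a short bump).
- block_b: Another of the three look-alike blocks; all as told for block_a.
- block_c: Another of the three look-alike blocks; all as told for block_a.
- holder: Fixed sprung holder for one block lying along its x axis (away from the robot); brown base 70 mm wide, from x -60 to +100 mm. Origin on the bench under the seat centre. Four black corner guides at x = +-22 to +-34 mm leave 47 mm of width (block 40), reaching 20 mm above the seat floor, flared at the top; sides open between them for fingers. Housing at x 50 to 72 mm, 46 mm above the bench.
- seat (a point): Centre of the holder's seat floor, 14 mm above the bench; axes as the holder's. Fixed end contact: steel lip at its -x end, inner face at x = -35 mm, 8 mm thick, rounded top 11 mm above this floor. A loaded block has its origin here within 1 mm; its 70 mm fill the space from lip to plunger.
- plunger (a joint): Spring plunger at the holder's +x end, m: 0 = free, grows as it is pushed towards +x, at most 0.016. Its steel face (28 mm wide, 3 to 33 mm above the seat floor) stands at x = +29 mm when free, so the free gap to the lip is 64 mm and a loaded 70 mm block presses it in by 6 mm (about 6 N; 10 mm takes about 9 N).
- multimeter: Yellow hand-held multimeter lying on the bench, 138 x 68 x 39 mm; a bystander.
- side_cutters: Blue-handled pliers, 52 x 140 x 11 mm; a bystander.
Things that resemble listed ones, but are neither listed nor needed, are in the scene too. What is shaped like the block_b but turquoise is not meant. What is shaped like the block_c but pink is not meant.

How it is judged:
On the way:
1. each of the three blocks has been pushed at least 3 cm along the plate and lies on it (distance of each of block_a, block_b, block_c from where it was at the start of the episode above 0.03 m and z of block_a in the frame of plate between 0.025 and 0.031 m and z of block_b in the frame of plate between 0.025 and 0.031 m and z of block_c in the frame of plate between 0.025 and 0.031 m), for 0.1 s.
At the end, for the whole second after the job is handed in: The lapped block lies flat in the seat (3 mm along, 5 mm across, sole on the floor within 2 mm), plunger pressed in 4.5 mm or more; the two sawn ones lie flat on the plate; all at rest. A *_sole is the middle of a block's 2 mm thick sole; which block has the lapped one is found by feel (x of lapped_sole in the frame of seat between -0.003 and 0.003 m and y of lapped_sole in the frame of seat between -0.005 and 0.005 m and z of lapped_sole in the frame of seat below 0.003 m and angle between each of lapped_sole, sawn_sole_1, sawn_sole_2's own z axis and vertical below 0.05 rad and value of joint plunger above 0.0045 m and z of sawn_sole_1 in the frame of plate between 0.026 and 0.032 m and z of sawn_sole_2 in the frame of plate between 0.026 and 0.032 m and linear speed of each of block_a, block_b, block_c below 0.01 m/s); the robot touches nothing.
It fails at once if a rough block is lifted off the plate or pushed off it (z of any of sawn_sole_1, sawn_sole_2 in the frame of plate above 0.041 m or z of any of sawn_sole_1, sawn_sole_2 in the frame of plate below 0.016 m).
It fails at once if a bystander is shifted by more than 2 cm (distance of any of multimeter, side_cutters from where it was at the start of the episode above 0.02 m).
It also fails if it takes over 72 s, if anything falls off the work surface, if the arm or the gripper's body presses on something with over 40 N, if the wrist force passes 120 N, or if a joint passes its speed limit or range.

### The arm

A 6-joint arm with a two-finger parallel gripper is mounted at the origin on a cart in front of the work surface, level with it; the furniture and walls round the work are solid. World frame = base frame: x ahead of the robot, y to its left, z up, the work surface at z = 0. Lengths are in m, angles in rad, forces in N, time in s.
With the tool pointing down it reaches from about 0.25 to 0.775 m from the base axis. Payload 4 kg.
Tool frame: the origin (TCP) lies at the very end of the fingers, on their centre line; the grasp point (between the pads) lies 19 mm behind it; z points along the fingers, y is the line along which they close (so a half turn about z gives the same grasp; the last joint's range is limited). The gripper opens to 94 mm and grips with 3 to 60 N. Pads are 16 mm wide; open, the fingers measure 119 mm over their backs; the gripper's body (75 mm by 177 mm) begins 78 mm behind the grasp point.
Start: joints at [-1.305, 0.087, 1.371, -0, 1.684, -0.103], TCP at [0.198, -0.513, 0.206] pointing down, gripper open.
Joint ranges: [-3.1, 3.1], [-0.76, 2.03], [0.27, 2.55], [-1.08, 4.22], [0.17, 2.65], [-2.57, 2.57]. Speed limits (rad/s): [2.79, 2.79, 3.14, 3.14, 3.14, 3.14].

### API

Orientations are given as a rotation vector (axis times angle).
In Python, from workcell import robot gives the robot as it stands.
- The arm moves only by the tool apply_moves, never from a script. Its argument "moves" is text: rows parted by semicolons, each of 7 numbers parted by spaces: the closure, from -1 (fully open) to 1 (shut), then the shift along the tool's x, y, z in mm, then the turn, a rotation vector about the tool's x, y, z in degrees. A call has 1 to 12 rows; each row shifts and turns the commanded pose from where the row before left it, along the tool's axes as they then stand; what a row does not reach is not made up. A row lasts 1/8 s, in which the tool goes at most 62.5 mm and 10.7 degrees, less where a joint would pass 70% of its speed; a pose out of reach is approached as far as the arm can. A call is refused whole if a number of a shift passes 62.5 or a number of a turn 10.7, either way. A call with a gripper value outside its range is refused whole. The fingers move at their own pace and stop on an object; "squeeze" is the grip in N (left out, the last holds). Time passes only in rows, so rows that do not move let the fingers close. It gives the time, the measured TCP pose, the force, the opening and the grip force at its end, in the units of the state.
- robot.get_state(): the state, without advancing time (a new reading comes with each control period).
- robot.snapshot(name): name is "scene" or "top" or "wrist"; returns (picture, depth): 420x560x3 uint8, red, green, blue; 420x560 float32, m along the optical axis (not along the pixel's ray), 0 where there is no reading.
- robot.camera_model(name): a dict with "fx", "fy", "cx", "cy" (pixels), "D" ([k1, k2, p1, p2, k3] as OpenCV has them; the pictures are not rectified), "view" (4x4, takes a point from world to camera coordinates). Camera axes: x right, y up, looking along -z (the intrinsics and any distortion apply to the point x, -y, -z); pixel columns grow to the right and rows downward; lengths in m; the calibration is good to about 2 mm. A picture is of the moment at which its call begins: read the wrist's pose just before it. camera_model takes no time and is no camera call; for the wrist camera it gives the pose at the moment of the call.
- robot.hand_in(): hands the job in; it is judged then, once.
The state is a dict: "time": time; "joints": joint angles; "qvel": joint speeds; "joint_torque": joint torques, N m; "tool_pos": TCP position; "orientation": TCP orientation; "contact_force": force on the tool from outside, world axes, zero at the start; "wrist_torque": the same for the moment, N m; "gripper_width": finger opening in m; "grip_force": force on a finger pad.
Only numpy, scipy, OpenCV 4.12 (cv2) and the standard library are available. Lean on these libraries where they do the work, as an engineer would, in place of code of your own. Each camera call takes 0.05 s, during which the arm holds its last target. There are 200 camera calls.

## Working session

There is one attempt and no reset: what is moved stays moved. The work goes in short steps, Python scripts to look and compute and a tool call to move; the robot and the scene stay as the last step left them, time stands still between calls to the robot, and variables do not carry over. Pictures are saved under pics/ and viewed, at most 10 in all, crops included, and the job is handed in when it is done.

Besides the shell and the picture viewer there is one more tool, called after ">>>" by a JSON object that holds its "name" and its "arguments", one argument or row to a line. apply_moves: Moves the arm, as the interface text tells. Its arguments: {"type":"object","properties":{"moves":{"type":"string"},"squeeze":{"type":"number"}},"required":["moves"]}

```bash
mkdir -p pics
cat > h.py <<'E'
import numpy as np,cv2
from workcell import robot
def snap(n,f):
    m=robot.camera_model(n); p,d=robot.snapshot(n); cv2.imwrite(f'pics/{f}.png',p[:,:,::-1]); np.savez(f'pics/{f}.npz',p=p,d=d,**{k:np.array(v) for k,v in m.items()}); return p,d,m
def pts(f,uv,z=None):
    m=np.load(f'pics/{f}.npz'); K=np.array([[m['fx'],0,m['cx']],[0,m['fy'],m['cy']],[0,0,1.]],float)
    uv=np.array(uv,float).reshape(-1,1,2); n=cv2.undistortPoints(uv,K,m['D'].astype(float)).reshape(-1,2)
    T=np.linalg.inv(m['view']); out=[]
    for (a,b),(u,v) in zip(n,uv.reshape(-1,2)):
        r=T[:3,:3]@np.array([a,-b,-1]); o=T[:3,3]
        s=m['d'][int(round(v)),int(round(u))] if z is None else (z-o[2])/r[2]
        out.append(o+s*r)
    return np.array(out)
E
python3 - <<'E'
from h import *
s=robot.get_state(); print(s)
snap('top','top0'); snap('scene','scene0')
E
```

```text
{'time': 0.0, 'joints': array([-1.30508128e+00,  8.78965281e-02,  1.37224070e+00, -3.47777481e-06,
        1.68361603e+00, -1.03107018e-01]), 'qvel': array([-0.00106212, -0.00036666,  0.0005215 , -0.0007408 ,  0.00182237,
        0.00072154]), 'joint_torque': array([ 2.26751348e-03, -3.40179420e+01, -3.02427793e+01,  7.20414030e-02,
        3.29855410e-02, -1.77439365e-04]), 'tool_pos': array([ 0.19812842, -0.51247783,  0.20434303]), 'orientation': array([-3.08620854e+00, -5.75670837e-01,  2.80849999e-04]), 'contact_force': array([-0.45648793, -0.9537841 ,  0.26203869]), 'wrist_torque': array([-0.04853964,  0.01769203, -0.06530934]), 'grip_force': 0.0, 'gripper_width': 0.09368558241975203}
```

View pics/top0.png

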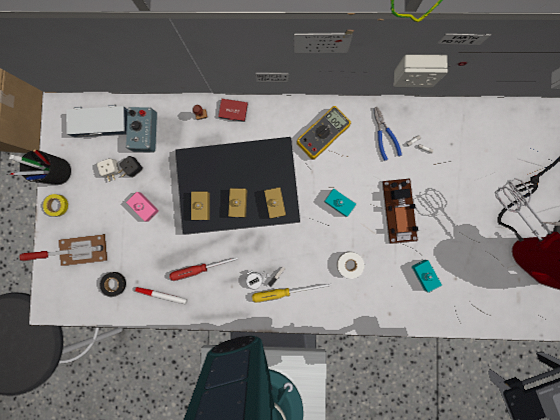

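View pics/scene0.png

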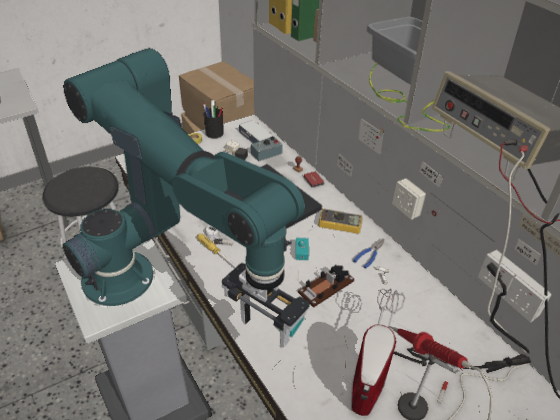

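Top view: the brass blocks are at px (200,206), (237,203) and (275,203) on the dark plate. The turquoise blocks at (340,202) and (427,275) and the pink one at (140,207) are off the plate and the wrong colour, so they aren't meant. The holder is at (398,210), the meter at (325,133) and the pliers at (386,135). Next I'll enlarge the top view to confirm.

Run:
```python
from h import *
p=cv2.imread('pics/top0.png')
a=cv2.resize(p[130:240,170:305],None,fx=5,fy=5,interpolation=cv2.INTER_CUBIC)
b=cv2.resize(p[170:250,370:430],None,fx=5,fy=5,interpolation=cv2.INTER_CUBIC)
c=np.zeros((550,675,3),np.uint8);c[:]=a
cv2.imwrite('pics/c1.png',c);cv2.imwrite('pics/c2.png',cv2.resize(b,None,fx=1.4,fy=1.4))
# block tops by colour
z=np.load('pics/top0.npz');hsv=cv2.cvtColor(p,cv2.COLOR_BGR2HSV)
m=cv2.inRange(hsv,(12,70,60),(32,255,255));m[:180]=0;m[225:]=0;m[:,:180]=0;m[:,295:]=0
n,l,st,ce=cv2.connectedComponentsWithStats(m)
for i in range(1,n):
    if st[i,4]>100:
        vv,uu=np.nonzero(l==i);P=pts('top0',np.c_[uu,vv],0.058)
        D=pts('top0',np.c_[uu,vv]);k=abs(D[:,2]-0.058)<.006;r=cv2.minAreaRect((P[k,:2]*1000).astype(np.float32));print(ce[i],st[i,4],k.sum(),np.median(D[:,2]),r,P[k].mean(0))
names=dict(plate=[(176,150),(291,139),(299,221),(183,235)])
for k,v in names.items(): print(k,pts('top0',v,.028).round(4).tolist())
```

```text
[274.63691684 202.21906694] 493 414 0.05697130317462562 ((519.568115234375, -22.6302433013916), (69.10865783691406, 38.8690299987793), 12.505992889404297) [ 0.51944172 -0.02273554  0.058     ]
[237.25490196 202.02156863] 510 418 0.05684798153291576 ((518.48876953125, 69.63427734375), (40.08380126953125, 68.95548248291016), 88.81298828125) [0.51807187 0.06965758 0.058     ]
[199.97951583 205.12104283] 537 416 0.056853887839629746 ((508.672119140625, 162.00851440429688), (66.90205383300781, 39.660789489746094), 1.8809027671813965) [0.50860934 0.16212187 0.058     ]
plate [[0.651, 0.233, 0.028], [0.6837, -0.0606, 0.028], [0.4762, -0.0846, 0.028], [0.4347, 0.207, 0.028]]
```

View pics/c1.png

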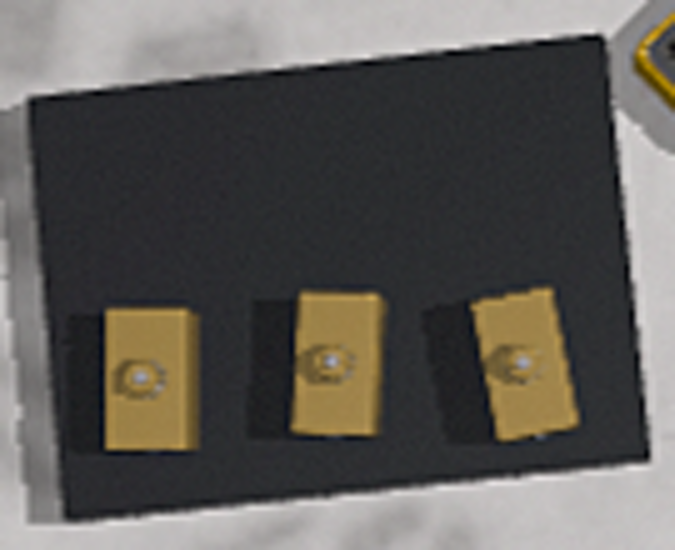

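View pics/c2.png

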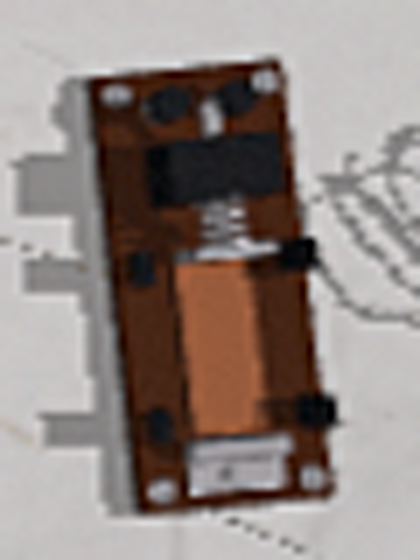

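The crops show three identical brass blocks on the plate, each with a thumb nut. Both lookalike colours are off the plate. In the holder, the housing and spring are at the far (+x) end and the steel lip is at the near end.

```bash
cat >> h.py <<'E'
from scipy.spatial.transform import Rotation as Ro
def go(x,y,z,yaw):
    "delta from measured pose to target, tool-frame mm and deg about tool axes"
    s=robot.get_state(); R=Ro.from_rotvec(s['orientation'])
    t=np.radians(yaw); T=Ro.from_matrix(np.array([[np.cos(t),np.sin(t),0],[np.sin(t),-np.cos(t),0],[0,0,-1]]))
    d=R.inv().apply(np.array([x,y,z])-s['tool_pos'])*1000
    X=R.apply([1,0,0]); print('yaw now',np.degrees(np.arctan2(X[1],X[0])).round(2),'shift',d.round(1),'turn',np.degrees((R.inv()*T).as_rotvec()).round(2))
def back(c,yaw,d):
    t=np.radians(yaw); return c[0]-d*np.cos(t),c[1]-d*np.sin(t)
E
python3 - <<'E'
from h import *
f=lambda u,v:(370+u/7,170+v/7)
P=pts('top0',[f(238,440),f(222,258)],.03);print('lip,plunger',P.round(4))
B=pts('top0',[f(90,75),f(280,60),f(335,490),f(135,515)],.014);print(B.round(4))
h=P[0]
go(*P.mean(0)[:2]-np.array([.08,0]),.2,0)
x,y=back((.5195,-.0226),12.5,.058); print(x,y); go(x,y,.2,12.5)
m=robot.camera_model('wrist');V=np.linalg.inv(m['view']);print(V[:3,3],-V[:3,2],m['fx'])
E
```

```text
lip,plunger [[ 0.4525 -0.3444  0.03  ]
 [ 0.5167 -0.3387  0.03  ]]
[[ 0.5831 -0.2956  0.014 ]
 [ 0.5897 -0.3638  0.014 ]
 [ 0.4352 -0.3834  0.014 ]
 [ 0.4246 -0.3124  0.014 ]]
yaw now 21.13 shift [254.2 -85.1   4.7] turn [-1.100e-01  1.000e-02  2.113e+01]
0.46287483158704384 -0.03515349760840997
yaw now 21.13 shift [ 419.  -349.9    5.2] turn [-0.11 -0.    8.63]
[ 0.26283526 -0.48792591  0.38404663] [-0.2269438  -0.08737834 -0.96998017] 326.8173568152104
```

>>> {"name": "apply_moves", "arguments": {
  "moves": "-1 40 -8 0 0 0 0;-1 40 -8 0 0 0 0;-1 40 -8 0 0 0 0;-1 40 -8 0 0 0 0;-1 40 -8 0 0 0 0;-1 40 -8 0 0 0 0;-1 40 -8 0 0 0 0;-1 36 -7 0 0 0 0;-1 0 0 0 0 0 0;-1 0 0 0 0 0 0"
}}

```text
time: 1.35
tool_pos: [0.4697, -0.3405, 0.205]
orientation: [-3.088, -0.576, 0.002]
contact_force: [-0.1, 0.3, -0.0]
gripper_width: 0.0943
grip_force: 0.0
```

Run:
```python
from h import *
p,d,m=snap('wrist','w1'); cv2.imwrite('pics/w1b.png',cv2.resize(p[:,:,::-1],(800,600),interpolation=cv2.INTER_CUBIC)); print(np.abs(robot.get_state()['qvel']).max())
x,y=back((.5195,-.0226),12.5,.058); go(x,y,.12,12.5)
```

```text
0.011134504767380433
yaw now 21.08 shift [ 103.8 -287.6   85.2] turn [-0.02  0.05  8.58]
```

View pics/w1b.png

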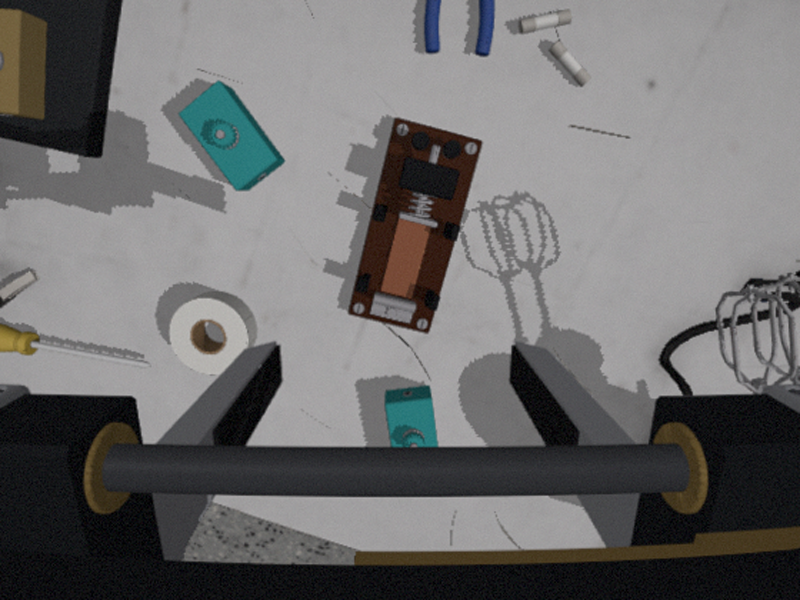

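Wrist view: holder base corners at (395,118), (481,140), (429,333) and (349,313). The lip is at about (394,305) and the plunger face at (418,217).

Run:
```python
from h import *
uv=np.array([(395,118),(481,140),(429,333),(349,313)])*.7
P=pts('w1',uv,.014);print(P.round(4), pts('w1',uv).round(4)[:,2])
for Q in (P,pts('top0',[(370+u/7,170+v/7) for u,v in[(90,75),(280,60),(335,490),(135,515)]],.014)):
    far=(Q[0]+Q[1])/2;near=(Q[2]+Q[3])/2;d=far-near;L=np.linalg.norm(d);yaw=np.degrees(np.arctan2(d[1],d[0]));w=Q[0]-Q[1]
    print('L',L,'W',np.linalg.norm(w),'yaw',yaw,np.degrees(np.arctan2(-w[0],w[1])),'seat',near+d*60/160)
print(pts('w1',np.array([(396,293),(418,222),(418,216)])*.7,.03))
```

```text
[[ 0.5813 -0.2976  0.014 ]
 [ 0.5904 -0.3642  0.014 ]
 [ 0.4339 -0.3851  0.014 ]
 [ 0.4261 -0.3172  0.014 ]] [0.0126 0.     0.0013 0.0129]
L 0.15720029999339377 W 0.06720084242872981 yaw 7.40394880842572 7.715963361089842 seat [ 0.48842033 -0.34353066  0.014     ]
L 0.1575559314567826 W 0.06847628238382318 yaw 6.640277828169821 5.602390207555794 seat [ 0.48859417 -0.34109022  0.014     ]
[[ 0.45917539 -0.34576398  0.03      ]
 [ 0.51620439 -0.34136534  0.03      ]
 [ 0.52034839 -0.33970704  0.03      ]]
```

>>> {"name": "apply_moves", "arguments": {
  "moves": "1 10 -29 0 0 0 0;1 10 -29 0 0 0 0;1 10 -29 0 0 0 0;1 10 -29 0 0 0 0;1 10 -29 0 0 0 0;1 10 -29 0 0 0 0;1 10 -29 0 0 0 0;1 10 -28 0 0 0 0;1 12 -28 0 0 0 0;1 12 -29 0 0 0 0;1 0 0 42 0 0 4.3;1 0 0 43 0 0 4.3"
}}

```text
time: 2.9
tool_pos: [0.4637, -0.035, 0.1204]
orientation: [3.122, 0.337, 0.004]
contact_force: [1.1, 0.0, -0.1]
gripper_width: 0.0007
grip_force: 0.0
```

Run:
```python
from h import *
x,y=back((.5195,-.0226),12.5,.058); go(x,y,.04,12.5)
```

```text
yaw now 12.33 shift [-1.1 -0.2 80.4] turn [ 0.09 -0.14 -0.17]
```

>>> {"name": "apply_moves", "arguments": {
  "moves": "1 0 0 40 0 0 0;1 0 0 40 0 0 0;1 3 0 0 0 0 0;1 4 0 0 0 0 0"
}}

```text
time: 3.4
tool_pos: [0.4715, -0.0335, 0.0421]
orientation: [3.122, 0.341, 0.004]
contact_force: [0.5, -1.0, 0.7]
gripper_width: 0.0001
grip_force: 0.0
```

>>> {"name": "apply_moves", "arguments": {
  "moves": "1 4 0 0 0 0 0;1 4 0 0 0 0 0;1 4 0 0 0 0 0;1 4 0 0 0 0 0;1 4 0 0 0 0 0"
}}

```text
time: 4.03
tool_pos: [0.49, -0.0283, 0.0405]
orientation: [3.123, 0.343, -0.0]
contact_force: [-1.6, 0.1, 0.6]
gripper_width: 0.0003
grip_force: 1.0
```

>>> {"name": "apply_moves", "arguments": {
  "moves": "1 4 0 0 0 0 0;1 4 0 0 0 0 0;1 4 0 0 0 0 0"
}}

```text
time: 4.4
tool_pos: [0.5018, -0.0257, 0.0404]
orientation: [3.123, 0.343, -0.0]
contact_force: [-0.9, -0.5, 0.3]
gripper_width: 0.0006
grip_force: 1.0
```

>>> {"name": "apply_moves", "arguments": {
  "moves": "1 4 0 0 0 0 0;1 4 0 0 0 0 0;1 4 0 0 0 0 0"
}}

```text
time: 4.78
tool_pos: [0.5135, -0.0231, 0.0404]
orientation: [3.123, 0.343, -0.0]
contact_force: [-1.3, -0.3, 1.7]
gripper_width: 0.0003
grip_force: 0.9
```

>>> {"name": "apply_moves", "arguments": {
  "moves": "1 4 0 0 0 0 0;1 4 0 0 0 0 0;1 4 0 0 0 0 0"
}}

```text
time: 5.15
tool_pos: [0.5252, -0.0205, 0.0404]
orientation: [3.123, 0.343, -0.0]
contact_force: [-1.6, -0.5, 0.6]
gripper_width: 0.0004
grip_force: 0.9
```

The right block drags only about 1 N, so it's probably the smooth one. Now the middle block.

>>> {"name": "apply_moves", "arguments": {
  "moves": "1 -20 0 0 0 0 0;1 -30 -10 -20 0 0 0;1 -10 -25 -25 0 0 6.9;1 0 -30 0 0 0 6.9;1 0 -30 0 0 0 0;1 0 0 0 0 0 0"
}}

```text
time: 5.9
tool_pos: [0.4572, 0.0619, 0.0859]
orientation: [-3.141, 0.03, -0.003]
contact_force: [1.1, 0.1, 0.6]
gripper_width: 0.0001
grip_force: 0.0
```

Run:
```python
from h import *
x,y=back((.5182,.0697),-1.2,.058); go(x,y,.04,-1.2)
```

```text
yaw now -1.09 shift [ 2.8 -9.1 45.9] turn [-0.03 -0.11  0.11]
```

>>> {"name": "apply_moves", "arguments": {
  "moves": "1 3 -9 20 0 0 0;1 0 0 26 0 0 0;1 4 0 0 0 0 0;1 4 0 0 0 0 0;1 4 0 0 0 0 0;1 4 0 0 0 0 0;1 4 0 0 0 0 0;1 4 0 0 0 0 0"
}}

```text
time: 6.9
tool_pos: [0.4798, 0.0689, 0.0399]
orientation: [3.141, -0.034, -0.015]
contact_force: [-13.0, -0.4, 8.7]
gripper_width: 0.001
grip_force: 6.1
```

>>> {"name": "apply_moves", "arguments": {
  "moves": "1 4 0 0 0 0 0;1 4 0 0 0 0 0;1 4 0 0 0 0 0"
}}

```text
time: 7.28
tool_pos: [0.4918, 0.0687, 0.0399]
orientation: [3.141, -0.034, -0.015]
contact_force: [-12.7, 0.0, 8.9]
gripper_width: 0.0006
grip_force: 6.0
```

>>> {"name": "apply_moves", "arguments": {
  "moves": "1 4 0 0 0 0 0;1 4 0 0 0 0 0;1 4 0 0 0 0 0"
}}

```text
time: 7.65
tool_pos: [0.5039, 0.0685, 0.04]
orientation: [3.141, -0.034, -0.015]
contact_force: [-11.9, 0.6, 8.7]
gripper_width: 0.0005
grip_force: 5.9
```

>>> {"name": "apply_moves", "arguments": {
  "moves": "1 4 0 0 0 0 0;1 4 0 0 0 0 0;1 4 0 0 0 0 0;1 4 0 0 0 0 0"
}}

```text
time: 8.15
tool_pos: [0.5199, 0.0682, 0.0399]
orientation: [-3.141, 0.034, 0.015]
contact_force: [-12.0, 0.7, 7.8]
gripper_width: 0.0004
grip_force: 5.8
```

>>> {"name": "apply_moves", "arguments": {
  "moves": "1 -20 0 0 0 0 0;1 -30 -10 -20 0 0 0;1 -25 -30 -25 0 0 0;1 -5 -40 0 0 0 0;1 0 -15 0 0 0 0;1 0 0 0 0 0 0"
}}

```text
time: 8.9
tool_pos: [0.4462, 0.165, 0.0845]
orientation: [3.141, -0.032, 0.001]
contact_force: [0.6, -0.3, -0.3]
gripper_width: 0.0004
grip_force: 0.0
```

Run:
```python
from h import *
x,y=back((.5087,.162),1,.058); go(x,y,.04,1)
```

```text
yaw now -1.16 shift [ 4.6  3.9 44.5] turn [ 0.04 -0.02 -2.16]
```

The middle block drags about 12 N, so it's sawn. Now the left block.

>>> {"name": "apply_moves", "arguments": {
  "moves": "1 4 4 20 0 0 -2;1 0 0 25 0 0 0;1 4 0 0 0 0 0;1 4 0 0 0 0 0;1 4 0 0 0 0 0;1 4 0 0 0 0 0;1 4 0 0 0 0 0;1 4 0 0 0 0 0"
}}

```text
time: 9.9
tool_pos: [0.4707, 0.1612, 0.0399]
orientation: [-3.141, -0.021, 0.012]
contact_force: [-10.4, 0.2, 7.2]
gripper_width: 0.0
grip_force: 4.8
```

>>> {"name": "apply_moves", "arguments": {
  "moves": "1 4 0 0 0 0 0;1 4 0 0 0 0 0;1 4 0 0 0 0 0;1 4 0 0 0 0 0;1 4 0 0 0 0 0;1 4 0 0 0 0 0"
}}

```text
time: 10.65
tool_pos: [0.4948, 0.1615, 0.0399]
orientation: [3.141, 0.021, -0.011]
contact_force: [-9.1, 0.5, 7.0]
gripper_width: 0.0004
grip_force: 4.7
```

>>> {"name": "apply_moves", "arguments": {
  "moves": "1 4 0 0 0 0 0;1 4 0 0 0 0 0;1 4 0 0 0 0 0;1 4 0 0 0 0 0"
}}

```text
time: 11.15
tool_pos: [0.5108, 0.1617, 0.0399]
orientation: [3.141, 0.021, -0.011]
contact_force: [-9.3, 0.6, 6.0]
gripper_width: 0.0007
grip_force: 4.6
```

>>> {"name": "apply_moves", "arguments": {
  "moves": "1 -20 0 0 0 0 0;1 -30 0 -20 0 0 0;-1 0 0 -50 0 0 0;-1 0 40 -50 0 0 0;-1 0 45 0 0 0 0;-1 0 45 0 0 0 0;-1 0 45 0 0 0 0;-1 0 0 0 0 0 0;-1 0 0 0 0 0 0"
}}

```text
time: 12.28
tool_pos: [0.4663, -0.0129, 0.1586]
orientation: [-3.141, -0.02, -0.001]
contact_force: [-0.7, -0.1, 0.5]
gripper_width: 0.0671
grip_force: 0.0
```

Run:
```python
from h import *
snap('top','top2')
p,d,m=snap('wrist','w2'); cv2.imwrite('pics/w2b.png',cv2.resize(p[:,:,::-1],(800,600),interpolation=cv2.INTER_CUBIC))
p=cv2.imread('pics/top2.png')
hsv=cv2.cvtColor(p,cv2.COLOR_BGR2HSV)
m=cv2.inRange(hsv,(12,70,60),(32,255,255));m[:150]=0;m[225:]=0;m[:,:180]=0;m[:,300:]=0
n,l,st,ce=cv2.connectedComponentsWithStats(m)
for i in range(1,n):
    if st[i,4]>100:
        vv,uu=np.nonzero(l==i);P=pts('top2',np.c_[uu,vv],0.058)
        D=pts('top2',np.c_[uu,vv]);k=abs(D[:,2]-0.058)<.006;print(ce[i],k.sum(),cv2.minAreaRect((P[k,:2]*1000).astype(np.float32)))
print(robot.get_state()['tool_pos'])
```

```text
[270.3974359  181.41666667] 394 ((569.249267578125, -11.129842758178711), (69.60650634765625, 38.98823165893555), 12.640739440917969)
[238.41208791 179.10714286] 280 ((573.7879638671875, 68.91375732421875), (39.7828254699707, 49.86418914794922), 88.5211181640625)
[200.30417495 185.69980119] 392 ((555.4764404296875, 163.16343688964844), (66.83443450927734, 39.555755615234375), 0.9891946911811829)
[ 0.46613674 -0.01220412  0.15843328]
```

View pics/w2b.png

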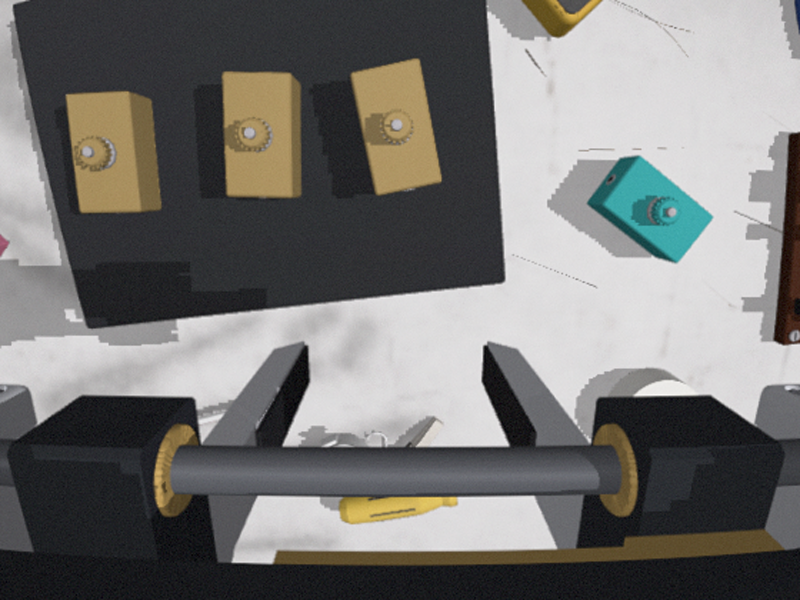

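The wrist view confirms all three blocks are flat and moved about 45–50 mm. The middle one drags 12 N and the left 9 N, so both are sawn. The right block is the smooth one, with top-face corners at (350,72), (419,59), (441,181) and (377,195).

Run:
```python
from h import *
P=pts('w2',np.array([(351,72),(419,59),(441,181),(376,195)])*.7,.058);print(P.round(4),P.mean(0));d=P[0]+P[1]-P[2]-P[3];print(np.degrees(np.arctan2(d[1],d[0])))
go(.5695,-.011,.034,12.6)
```

```text
[[ 0.5984  0.0135  0.058 ]
 [ 0.6058 -0.0244  0.058 ]
 [ 0.5393 -0.0389  0.058 ]
 [ 0.5307 -0.001   0.058 ]] [ 0.56857463 -0.0127166   0.058     ]
12.169643575269795
yaw now 0.82 shift [103.3   0.3 124.5] turn [-1.000e-02 -2.000e-02 -1.178e+01]
```

>>> {"name": "apply_moves", "arguments": {
  "moves": "-0.4 50 0 0 0 0 0;-0.4 52.5 1 0 0 0 0;-0.4 0 0 20 0 0 -5.8;-0.4 0 0 35 0 0 -5.8;-0.4 0 0 35 0 0 0;-0.4 0 0 34 0 0 0;-0.4 0 0 0 0 0 0;-0.4 0 0 0 0 0 0"
}}

```text
time: 13.38
tool_pos: [0.5692, -0.0122, 0.0355]
orientation: [3.123, 0.339, 0.002]
contact_force: [0.2, 0.2, 0.7]
gripper_width: 0.0658
grip_force: 0.0
```

Run:
```python
from h import *
go(.569,-.012,.034,12.4);print(robot.get_state()['gripper_width'])
```

```text
yaw now 12.41 shift [-0.2 -0.2  1.5] turn [ 0.03 -0.08  0.01]
0.06577781053708216
```

>>> {"name": "apply_moves", "arguments": {
  "moves": "1 0 0 1 0 0 0;1 0 0 0 0 0 0;1 0 0 0 0 0 0;1 0 0 0 0 0 0;1 0 0 0 0 0 0;1 0 0 0 0 0 0",
  "squeeze": 40
}}

```text
time: 14.12
tool_pos: [0.5688, -0.0127, 0.034]
orientation: [-3.123, -0.337, -0.001]
contact_force: [-0.6, 3.0, 4.3]
gripper_width: 0.0397
grip_force: 40.0
```

>>> {"name": "apply_moves", "arguments": {
  "moves": "1 0 0 -10 0 0 0;1 0 0 -30 0 0 0;1 0 0 -40 0 0 0;1 0 0 0 0 0 0;1 0 0 0 0 0 0"
}}

```text
time: 14.75
tool_pos: [0.5668, -0.013, 0.1104]
orientation: [-3.123, -0.337, 0.008]
contact_force: [-0.7, 0.5, -7.2]
gripper_width: 0.0397
grip_force: 40.0
```

Run:
```python
from h import *
p,d,m=snap('wrist','w3');p=p[:,:,::-1]; cv2.imwrite('pics/w3b.png',cv2.resize(p[190:340,180:380],None,fx=4,fy=4,interpolation=cv2.INTER_CUBIC))
t=np.radians(7);c=np.array([.488,-.342]);u=np.array([np.cos(t),np.sin(t)])
go(*(c-.009*u),.12,7)
```

```text
yaw now 12.32 shift [-155.9  304.    -9.8] turn [-0.08  0.34  5.32]
```

View pics/w3b.png

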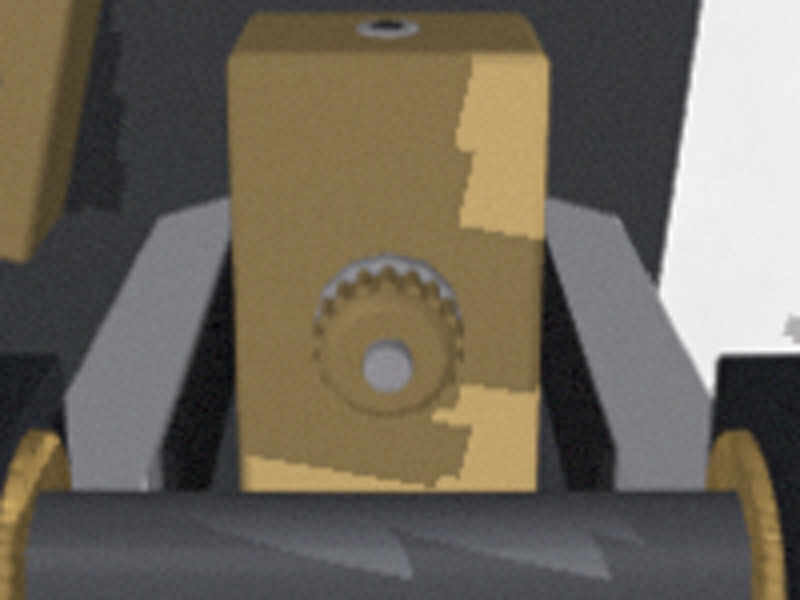

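The block is held squarely, with its front top edge at crop (388,57) and the nut centred between the fingers. I'll measure its offset along the tool axis.

Run:
```python
from h import *
P=pts('w3',[(180+388/4,190+56/4),(180+388/4,190+366/4),(180+229/4,190+56/4),(180+548/4,190+56/4)],.1345)
P[1]=pts('w3',[(180+388/4,190+366/4)],.1495)[0]
s=robot.get_state();R=Ro.from_rotvec(s['orientation'])
print(R.inv().apply(P-s['tool_pos']).round(4)*1000)
D=pts('w3',[(180+388/4,190+75/4),(180+300/4,190+150/4)]);print(D[:,2])
```

```text
[[ 34.8   0.8 -24.9]
 [  0.8   0.8 -39.7]
 [ 34.8 -18.6 -24.9]
 [ 34.8  20.3 -24.9]]
[0.13507531 0.13406152]
```

>>> {"name": "apply_moves", "arguments": {
  "moves": "1 -10 20 -10 0 0 0;1 -19 37 0 0 0 0;1 -20 39 0 0 0 0;1 -20 39 0 0 0 0;1 -20 39 0 0 0 0;1 -20 39 0 0 0 0;1 -20 39 0 0 0 0;1 -17 32 0 0 0 0;1 -10 20 0 0 0 2.6;1 0 0 0 0 0 2.7;1 0 0 0 0 0 0;1 0 0 0 0 0 0"
}}

```text
time: 16.3
tool_pos: [0.481, -0.3424, 0.1224]
orientation: [-3.134, -0.194, 0.002]
contact_force: [-0.1, 0.2, -6.6]
gripper_width: 0.0396
grip_force: 40.0
```

Run:
```python
from h import *
p,d,m=snap('wrist','w4');p=p[:,:,::-1]; cv2.imwrite('pics/w4b.png',cv2.resize(p[60:300,150:430],None,fx=2.5,fy=2.5,interpolation=cv2.INTER_CUBIC))
t=np.radians(7);c=np.array([.488,-.342]);u=np.array([np.cos(t),np.sin(t)])
go(*(c-.009*u),.12,7)
```

```text
yaw now 7.09 shift [-2.1  0.4  2.7] turn [-0.05  0.04  0.09]
```

View pics/w4b.png

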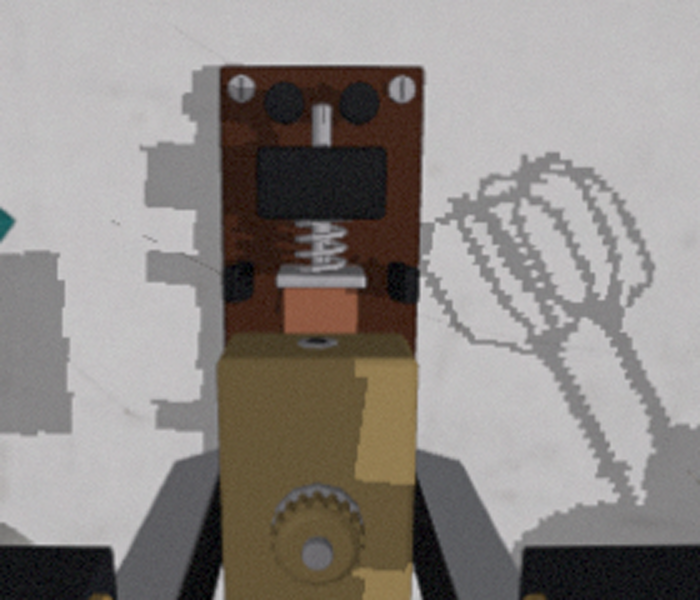

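The held block lines up with the holder. Base far corners are at (221,67) and (423,68), the housing top spans x 257–386, and the plunger plate is at (277–365, 265–287).

Run:
```python
from h import *
f=lambda a:[(150+x/2.5,60+y/2.5) for x,y in a]
s=robot.get_state();R=Ro.from_rotvec(s['orientation'])
for n,a,z in [('far',[(221,67),(423,68)],.014),('baseL/R',[(221,220),(419,220)],.014),('housing far',[(257,148),(386,148)],.046),('housing near',[(257,206),(386,206)],.046),('plunger',[(277,278),(365,278),(277,268),(277,286)],.047),('guide top',[(225,264),(250,264),(388,264),(417,264)],.034),('orange',[(284,325),(357,325)],.014)]:
    print(n,(R.inv().apply(pts('w4',f(a),z)-s['tool_pos'])*1000).round(1)[:,:2].tolist())
print(pts('w4',f([(321,268),(321,273),(321,278),(321,283),(321,288)])).round(4), pts('w4',f([(321,160),(321,180),(321,200),(321,212)]))[:,2].round(4))
```

```text
far [[105.2, -31.5], [105.0, 36.1]]
baseL/R [[54.5, -32.7], [54.6, 36.1]]
housing far [[77.7, -17.6], [77.8, 21.5]]
housing near [[60.4, -17.8], [60.4, 21.9]]
plunger [[38.3, -11.8], [38.3, 15.6], [41.4, -11.8], [35.8, -11.9]]
guide top [[41.3, -29.4], [41.3, -21.2], [41.4, 23.9], [41.4, 33.4]]
orange [[17.5, -11.1], [17.5, 15.0]]
[[ 0.5218 -0.3392  0.0413]
 [ 0.5201 -0.3394  0.0411]
 [ 0.5193 -0.3395  0.0475]
 [ 0.5178 -0.3397  0.0478]
 [ 0.5118 -0.3407  0.014 ]] [0.0472 0.0462 0.0454 0.0468]
```

>>> {"name": "apply_moves", "arguments": {
  "moves": "1 -3 1.2 25 0 0 0;1 0 0 30 0 0 0;1 0 0 20 0 0 0;1 0 0 0 0 0 0;1 0 0 0 0 0 0"
}}

```text
time: 16.98
tool_pos: [0.479, -0.3451, 0.0495]
orientation: [3.134, 0.193, 0.002]
contact_force: [-0.3, -0.8, -6.6]
gripper_width: 0.04
grip_force: 40.0
```

Run:
```python
from h import *
t=np.radians(7.09);u=np.array([np.cos(t),np.sin(t)]);v=np.array([u[1],-u[0]])
c=np.array([.481,-.3424])+.0055*u+.0012*v; print(c)
go(*(c-.0085*u),.0335,7.1)
p,d,m=snap('wrist','w5');p=p[:,:,::-1]; cv2.imwrite('pics/w5b.png',cv2.resize(p[60:300,150:430],None,fx=2.5,fy=2.5,interpolation=cv2.INTER_CUBIC))
```

```text
[ 0.48660606 -0.34291197]
yaw now 7.06 shift [-0.7 -1.3 16. ] turn [ 0.09 -0.08 -0.04]
```

View pics/w5b.png

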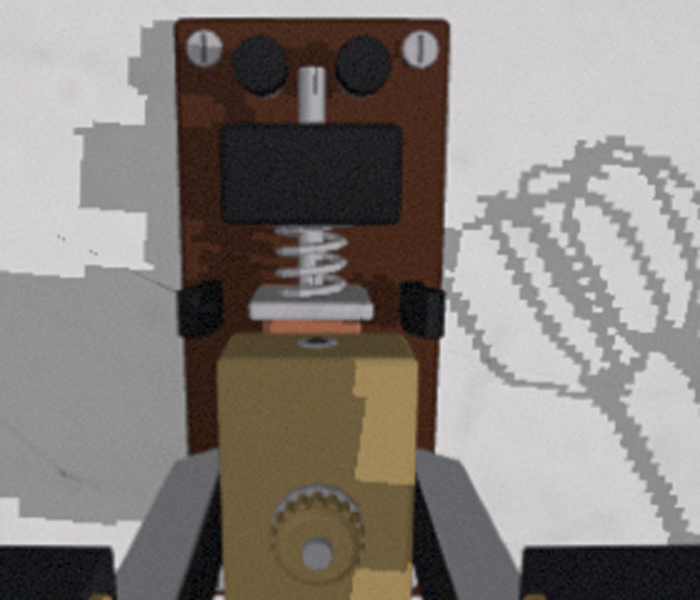

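The wrist view shows the block centre at crop x 317 against a holder axis of about 312. That's about 1.3 mm to the right, which matches the computed correction.

>>> {"name": "apply_moves", "arguments": {
  "moves": "1 -0.7 -1.3 0 0 0 0;1 0 0 6 0 0 0;1 0 0 6 0 0 0;1 0 0 3.5 0 0 0;1 0 0 0 0 0 0;1 0 0 0 0 0 0"
}}

```text
time: 17.77
tool_pos: [0.4774, -0.3437, 0.0329]
orientation: [3.135, 0.193, 0.0]
contact_force: [0.4, -0.1, -7.2]
gripper_width: 0.0399
grip_force: 40.0
```

Run:
```python
from h import *
t=np.radians(7.09);u=np.array([np.cos(t),np.sin(t)])
go(*(np.array([.4866,-.3429])+.002*u),.0335,7.1)
```

```text
yaw now 7.03 shift [11.2  0.3 -0.6] turn [ 0.01 -0.01 -0.07]
```

>>> {"name": "apply_moves", "arguments": {
  "moves": "1 3 0 0 0 0 0;1 3 0 0 0 0 0;1 3 0 0 0 0 0;1 3 0 0 0 0 0;1 0 0 0 0 0 0;1 0 0 0 0 0 0"
}}

```text
time: 18.52
tool_pos: [0.4879, -0.3425, 0.0328]
orientation: [3.135, 0.192, -0.005]
contact_force: [-5.9, 0.0, -4.5]
gripper_width: 0.0398
grip_force: 40.0
```

Run:
```python
from h import *
t=np.radians(7.09);u=np.array([np.cos(t),np.sin(t)])
go(*(np.array([.4866,-.3429])+.002*u),.020,7.1)
for i in range(4): print(robot.get_state()['contact_force'])
p,d,m=snap('wrist','w6');p=p[:,:,::-1]; cv2.imwrite('pics/w6b.png',cv2.resize(p[60:300,150:430],None,fx=2.5,fy=2.5,interpolation=cv2.INTER_CUBIC))
```

```text
yaw now 7.01 shift [ 0.7  0.2 12.8] turn [ 0.    0.17 -0.09]
[-5.9327752   0.04119213 -4.48806375]
[-5.9327752   0.04119213 -4.48806375]
[-5.9327752   0.04119213 -4.48806375]
[-5.9327752   0.04119213 -4.48806375]
```

>>> {"name": "apply_moves", "arguments": {
  "moves": "1 2.5 0 0 0 0 0;1 0 0 0 0 0 0;1 0 0 0 0 0 0"
}}

```text
time: 18.95
tool_pos: [0.4899, -0.3423, 0.0328]
orientation: [3.136, 0.192, -0.006]
contact_force: [-6.9, -0.9, -3.6]
gripper_width: 0.0396
grip_force: 40.0
```

>>> {"name": "apply_moves", "arguments": {
  "moves": "1 0 0 3 0 0 0;1 0 0 3 0 0 0;1 0 0 3 0 0 0;1 0 0 0 0 0 0"
}}

```text
time: 19.45
tool_pos: [0.4897, -0.3424, 0.0234]
orientation: [3.136, 0.192, -0.007]
contact_force: [-6.6, -1.8, -6.0]
gripper_width: 0.0397
grip_force: 40.0
```

>>> {"name": "apply_moves", "arguments": {
  "moves": "1 0 0 1.5 0 0 0;1 0 0 1 0 0 0;1 0 0 0.8 0 0 0;1 0 0 0 0 0 0"
}}

```text
time: 19.95
tool_pos: [0.4898, -0.3423, 0.0204]
orientation: [3.135, 0.192, -0.006]
contact_force: [-7.1, -1.6, -3.8]
gripper_width: 0.0398
grip_force: 40.0
```

>>> {"name": "apply_moves", "arguments": {
  "moves": "1 0 0 0.6 0 0 0;1 0 0 0.6 0 0 0;1 -1 0 0 0 0 0;1 -1 0 0 0 0 0;1 0 0 0 0 0 0"
}}

```text
time: 20.58
tool_pos: [0.4887, -0.3425, 0.02]
orientation: [3.135, 0.192, -0.003]
contact_force: [-7.3, -0.7, -2.3]
gripper_width: 0.0399
grip_force: 40.0
```

>>> {"name": "apply_moves", "arguments": {
  "moves": "0.1 0 0 0 0 0 0;0 0 0 0 0 0 0;-0.3 0 0 0 0 0 0;-0.3 0 0 0 0 0 0;-0.3 0 0 0 0 0 0",
  "squeeze": 10
}}

```text
time: 21.2
tool_pos: [0.4899, -0.3421, 0.0194]
orientation: [3.135, 0.193, 0.001]
contact_force: [-0.0, 0.1, 1.0]
gripper_width: 0.0612
grip_force: 0.0
```

>>> {"name": "apply_moves", "arguments": {
  "moves": "-0.3 0 0 -20 0 0 0;-0.3 0 0 -40 0 0 0;-0.3 0 0 -50 0 0 0;-0.3 -50 0 -50 0 0 0;-0.3 0 0 0 0 0 0;-0.3 0 0 0 0 0 0"
}}

```text
time: 21.95
tool_pos: [0.4458, -0.3472, 0.1728]
orientation: [-3.135, -0.192, -0.0]
contact_force: [0.2, 0.3, 0.4]
gripper_width: 0.061
grip_force: 0.0
```

Run:
```python
from h import *
p,d,m=snap('wrist','w7');p=p[:,:,::-1]; cv2.imwrite('pics/w7b.png',cv2.resize(p[60:300,150:430],None,fx=2.5,fy=2.5,interpolation=cv2.INTER_CUBIC))
print(robot.get_state()['tool_pos'])
```

```text
[ 0.44567846 -0.34678623  0.17169719]
```

View pics/w7b.png

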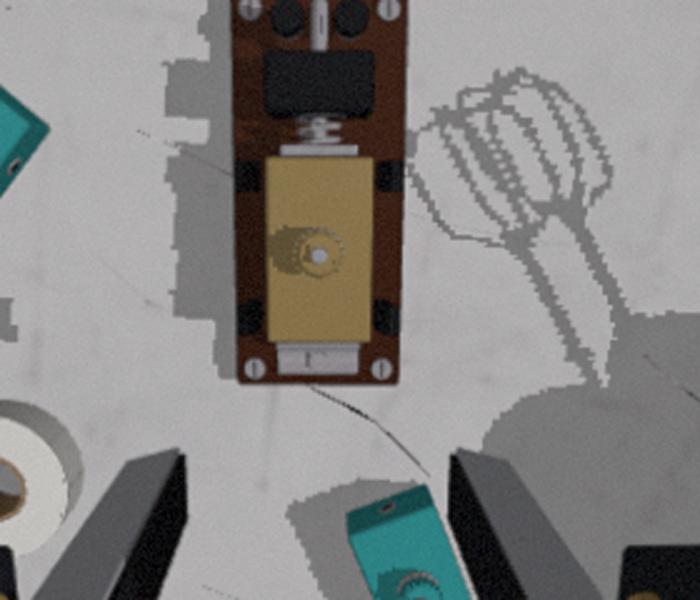

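The block lies between the guides, against the lip (y≈343) and the plunger (y≈152), and is centred on the holder. I'll check flatness from depth and hand in if it's good.

Run:
```python
from h import *
f=lambda a:[(150+x/2.5,60+y/2.5) for x,y in a]
g=lambda y:np.mean([pts('w7',f([(x,y+k)]))[0,2] for x in range(275,370,8) for k in(-5,0,5)])
a,b=g(172),g(328);print(a,b)
if abs(a-b)<.002 and .041<(a+b)/2<.047: print(robot.hand_in())
```

```text
0.04428817128333156 0.044580214814472705
the job is handed in; nothing more can be done
None
```

I loaded the smooth block into the sprung holder and handed the job in at about 22 s. It was the right-hand one, dragging about 1 N against 12 N and 9 N for the other two. The last depth check showed it flat on the seat floor, and the two rough blocks are still on the plate, each pushed about 45 mm or more.

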